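# Let the big battery out of the dispenser

### The arm

A 7-joint arm with a two-finger parallel gripper is mounted at the origin on a cart in front of the work surface, level with it; the furniture and walls round the work are solid. World frame = base frame: x ahead of the robot, y to its left, z up, the work surface at z = 0. Lengths are in mm, angles in rad, forces in N, time in s.
With the tool pointing down it reaches from about 425 to 875 mm from the base axis. Payload 9.9 kg.
Tool frame: the origin (TCP) lies on the mounting face of the last link; the fingertips stand ahead of it and the grasp point (between the pads) lies 155 mm ahead of it (robot.finger_overhang is the z of the fingertips in the tool frame, in mm); z points along the fingers, y is the line along which they close (so a half turn about z gives the same grasp; the last joint's range is limited). The gripper opens to 85 mm and grips with 20 to 120 N. Pads are 22 mm wide; open, the fingers measure 114 mm over their backs; the gripper's body (76 mm by 85 mm) begins 54 mm behind the grasp point. The pads swing forward as they close: fully open they stand 13 mm farther back than shut.
Start: joints at [1.072, 0.576, 0.025, 1.437, -0.015, 1.129, -0.057], TCP at [272.035, -617.763, 404.689] pointing down, gripper open.
Joint ranges: [-2.76, 2.76], [-0.34, 2.15], [-1.52, 1.57], [0.19, 2.46], [-1.09, 4.23], [0.17, 1.99], [-2.82, 2.82]. Speed limits (rad/s): [2.22, 2.22, 3.01, 3.01, 3.14, 3.14, 3.14].

### API

Orientations are given as [roll, pitch, yaw] about the fixed x, y, z axes, in that order (R = Rz(yaw) Ry(pitch) Rx(roll)).
In Python, from cell import robot, cams, ticket gives the robot as it stands.
- The arm moves only by the tool play_rows, never from a script. Its argument "targets" is a list that holds one entry, the list of rows, each a list of 7 numbers: the turn, a rotation vector about the tool's x, y, z in rad, then the shift along the tool's x, y, z in cm, then the finger opening in cm, from 0 to 8.54. A call has 1 to 12 rows; each row shifts and turns the commanded pose from where the row before left it, along the tool's axes as they then stand; what a row does not reach is not made up. A row lasts 1/8 s, in which the tool goes at most 62.5 mm and 10.7 degrees, less where a joint would pass 70% of its speed; a pose out of reach is approached as far as the arm can. A call is refused whole if a number of a shift passes 6.25 or a number of a turn 0.188, either way. A call with a gripper value outside its range is refused whole. The fingers move at their own pace and stop on an object; "newtons" is the grip in N (left out, the last holds). Time passes only in rows, so rows that do not move let the fingers close. It gives the time, the measured TCP pose, the force, the opening and the grip force at its end, in the units of the state.
- robot.get_obs(): the state, without advancing time (a new reading comes with each control period).
- cams.get_image(name): name is "scene" or "top" or "wrist"; returns (picture, depth): 480x640x3 uint8, red, green, blue; 480x640 float32, mm along the optical axis (not along the pixel's ray), 0 where there is no reading.
- cams.calibration(name): a dict with "fx", "fy", "cx", "cy" (pixels), "pose" (4x4, takes a point from camera to world coordinates). Camera axes: x right, y up, looking along -z (the intrinsics and any distortion apply to the point x, -y, -z); pixel columns grow to the right and rows downward; lengths in mm; the calibration is good to about 2 mm. A picture is of the moment at which its call begins: read the wrist's pose just before it. calibration takes no time and is no camera call; for the wrist camera it gives the pose at the moment of the call.
- ticket.hand_in(): hands the job in; it is judged then, once.
The state is a dict: "t": time; "joint_pos": joint angles; "joint_vel": joint speeds; "tau": joint torques, N m; "eef_pos": TCP position; "orientation": TCP orientation; "force": force on the tool from outside, world axes, zero at the start; "wrist_torque": the same for the moment, N m; "finger_gap": finger opening in mm; "grasp_force": force on a finger pad.
Only numpy, scipy, OpenCV 4.12 (cv2) and the standard library are available. Lean on these libraries where they do the work, as an engineer would, in place of code of your own. Each camera call takes 0.05 s, during which the arm holds its last target. There are 200 camera calls.

### The job

Get the big (fatter) battery out for the torch: push the grey catch tray sideways until it stops squarely in front of the chute that holds the big battery, then press down the rubber pad at the back of that chute's rocking lever so that the gate lifts and the battery rolls out into the tray. Let the lever come back up so the gate is shut again. Do not touch either battery, do not work the other lever, and leave the things lying around alone.

Things in the scene. Friction and masses are not known exactly. Their poses are not given: they have to be found in the camera images.
- board: Fixed plywood base of the battery dispenser, 212 x 212 x 12 mm. Origin on its underside (table height), mid width, on the line of the two chute mouths; reaches 102 mm in front of it, 110 mm behind. x points back (away from the robot, turned by its yaw), y left, z up. Low stops (20 mm above the table) at its sides beside the tray, a low rail (18 mm) along its front.
- tray (a joint): Sideways position of the grey catch tray in m, along the board's y: 0 = midway between the two chutes, +0.05 = left stop, squarely in front of the left chute, -0.05 = right stop, in front of the right chute. It starts near the middle, slides with about 1.5 N of friction and stays where it is left.
- tray_in (a point): Centre of the catch tray's inner floor, 16.5 mm above the table, axes as the board's. The tray is an open grey box, outside 80 mm (x) by 88 mm (y), walls 4 mm thick, rim 48 mm above the table; its rear wall is 5 mm in front of the chute mouths. It is pushed on the outside of its left or right wall, best in the front half, away from the chutes.
- unit_big: Fixed dispenser holding the big battery; else like its twin 100 mm beside it (either may be left). Two plywood cheeks 76 mm long, 76 mm apart outside, 80 mm high, with ears 117 mm high at the pivot. Origin on the board's top, mid width, at the chute mouth (its front end); axes as the board's. The chute floor falls to the front at 0.22 rad and ends 43 mm above the board.
- unit_small: Fixed dispenser holding the small battery; else like its twin 100 mm beside it (either may be left). Two plywood cheeks 76 mm long, 76 mm apart outside, 80 mm high, with ears 117 mm high at the pivot. Origin on the board's top, mid width, at the chute mouth (its front end); axes as the board's. The chute floor falls to the front at 0.22 rad and ends 43 mm above the board.
- rocker_big (a joint): Rocking lever of unit_big, rad: 0 = at rest, two-pronged steel gate down in front of the battery; grows to 0.5 (stop) as the rear pad is pressed down and the front gate rises; open enough for its battery from 0.4. Pivot 62 mm behind the mouth, 118 mm above the table; pad centre 58 mm behind the pivot, sinks 28 mm at 0.5. A spring brings it back; pressing takes about 2 N, at the stop 5 N.
- rocker_small (a joint): Rocking lever of unit_small, rad: 0 = at rest, two-pronged steel gate down in front of the battery; grows to 0.5 (stop) as the rear pad is pressed down and the front gate rises; open enough for its battery from 0.4. Pivot 62 mm behind the mouth, 118 mm above the table; pad centre 58 mm behind the pivot, sinks 28 mm at 0.5. A spring brings it back; pressing takes about 2 N, at the stop 5 N.
- pad_big (a point): Centre of the top face of the rubber press pad (30 mm in x, 36 mm in y) at the rear end of unit_big's lever; 125 mm above the table at rest, with nothing under it down to the board. Its x and y axes are the unit's, tilting with the lever.
- pad_small (a point): The same pad on unit_small's lever; not to be pressed.
- cell_big: The big battery: plain dark steel cylinder, diameter 34 mm, length 60 mm, lying across the chute of unit_big (axis along the unit's y) behind its gate; loose. Origin at its centre; its own y is its axis, and its other axes roll with it.
- cell_small: The small battery: plain dark steel cylinder, diameter 26 mm, length 50 mm, lying across the chute of unit_small (axis along the unit's y) behind its gate; loose. Origin at its centre; its own y is its axis, and its other axes roll with it.
- torch: Black pocket torch, 38 x 134 x 38 mm, lying on the table right of the board; bystander. Origin under its middle.
- screwdriver: Yellow-handled screwdriver, 28 x 202 x 28 mm, lying left of the board; bystander. Origin under its middle.
- tape_measure: Yellow tape measure, 65 x 89 x 34 mm, lying left of the board; bystander. Origin under its middle.
- black_tape: Roll of black tape, 72 mm across, 20 mm high, lying flat right of the board; bystander. Origin under its middle.
There are look-alikes about, which are no part of the job. Leave any blue or yellow look-alike of the cell_big alone.

How it is judged:
By the outcome, as a careful person would: the job done as asked, in the order asked, and still so for the second after the job is handed in, with the robot touching nothing.
It also fails if it takes over 42 s, if anything falls off the work surface, if the arm or the gripper's body presses on something with over 40 N, if the wrist force passes 120 N, or if a joint passes its speed limit or range.

## Working session

There is one attempt and no reset: what is moved stays moved. The work goes in short steps, Python scripts to look and compute and a tool call to move; the robot and the scene stay as the last step left them, time stands still between calls to the robot, and variables do not carry over. Pictures are saved under pics/ and viewed, at most 10 in all, crops included, and the job is handed in when it is done.

Besides the shell and the picture viewer there is one more tool, called after "Request:" as a command line: name --argument value ..., lists and objects as JSON in quotes. play_rows: Moves the arm, as the interface text tells. Its arguments: {"type":"object","properties":{"targets":{"type":"array"},"newtons":{"type":"number"}},"required":["targets"]}

```bash
mkdir -p pics; ls
cat > h.py <<'E'
import numpy as np, cv2, json
from cell import robot, cams, ticket
def grab(n, save=None):
    im,d=cams.get_image(n)
    if save: cv2.imwrite('pics/'+save,cv2.cvtColor(im,cv2.COLOR_RGB2BGR))
    return im,d
def pt(c,u,v,d):
    P=np.array(c['pose']); p=np.array([(u-c['cx'])/c['fx']*d,-(v-c['cy'])/c['fy']*d,-d,1.]); return (P@p)[:3]
def ray(c,u,v,z):
    P=np.array(c['pose']); o=P[:3,3]; r=P[:3,:3]@np.array([(u-c['cx'])/c['fx'],-(v-c['cy'])/c['fy'],-1.]); return o+r*(z-o[2])/r[2]
E
python3 - <<'E'
from h import *
for n in ['top','scene']:
    im,d=grab(n,n+'1.png'); np.save('pics/%s_d.npy'%n,d)
    c=cams.calibration(n); print(n,{k:(np.round(v,3).tolist()) for k,v in c.items()})
o=robot.get_obs(); print(o, robot.finger_overhang)
E
```

```text
pics
top {'fx': 569.771, 'fy': 569.771, 'cx': 305.656, 'cy': 235.752, 'pose': [[0.004, 0.998, -0.06, 468.388], [-1.0, 0.005, 0.01, 101.633], [0.011, 0.06, 0.998, 1192.446], [0.0, 0.0, 0.0, 1.0]]}
scene {'fx': 567.624, 'fy': 567.624, 'cx': 321.157, 'cy': 233.476, 'pose': [[-0.656, 0.426, -0.623, -256.128], [-0.755, -0.363, 0.547, 816.827], [0.007, 0.829, 0.56, 846.173], [0.0, 0.0, 0.0, 1.0]]}
{'t': 0.1, 'joint_pos': array([ 1.07218932,  0.57645977,  0.02487329,  1.43778897, -0.01501458,
        1.12899872, -0.05647507]), 'joint_vel': array([-2.59944431e-04, -2.45281146e-03,  1.06782220e-03, -1.84457776e-03,
        1.16286767e-03, -1.45415946e-03,  8.39401420e-05]), 'tau': array([ 6.14970195e-03, -7.67305183e+01,  2.25809634e+00, -2.86604172e+01,
        1.59173249e-02,  8.56088474e-03,  5.60840675e-06]), 'eef_pos': array([ 271.99065184, -617.62963034,  403.93375691]), 'orientation': array([-3.14012479e+00,  7.60059002e-05,  4.14836969e-01]), 'force': array([-0.19310279, -0.93641487,  0.57022229]), 'wrist_torque': array([-0.0226172 , -0.02671946, -0.02580667]), 'grasp_force': 0.0, 'finger_gap': 85.42708457698181} 173.4
```

View pics/top1.png

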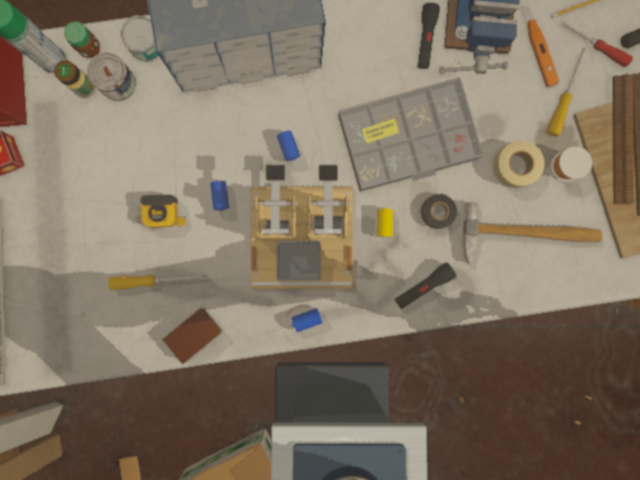

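View pics/scene1.png

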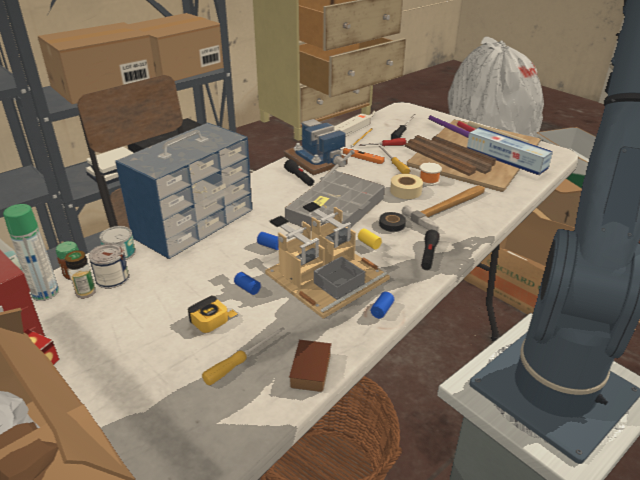

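The top view shows the board at about columns 250–355, rows 185–290. The pads are at (276,172) and (328,172), the tray at (299,261). Next I enlarge the two chutes.

Run:
```python
from h import *
a=cv2.imread('pics/top1.png')[155:300,240:365]; b=cv2.imread('pics/scene1.png')[200:320,255:395]
a=cv2.resize(a,(400,464),interpolation=cv2.INTER_CUBIC); b=cv2.resize(b,(400,343),interpolation=cv2.INTER_CUBIC)
o=np.zeros((464,800,3),np.uint8); o[:,:400]=a; o[:343,400:]=b; cv2.imwrite('pics/crop1.png',o)
# board: wood colour mask -> min area rect, at z=12
im=cv2.cvtColor(cv2.imread('pics/top1.png'),cv2.COLOR_BGR2RGB); d=np.load('pics/top_d.npy'); c=cams.calibration('top')
v,u=np.mgrid[0:480,0:640]
P=np.stack([(u-c['cx'])/c['fx']*d,-(v-c['cy'])/c['fy']*d,-d,np.ones_like(d)],-1)@np.array(c['pose']).T
np.save('pics/topP.npy',P[...,:3]); np.set_printoptions(suppress=True,precision=1,linewidth=200)
Z=P[...,2]; print(np.round(Z[162:296:4,246:362:4]).astype(int))
```

```text
[[   2    4   -2   -4    2   -3    3   -1    3    1   -2    2   -1    3   -2    0    0   -2    0    1    0   -2    0   -1   -1    0   -1   45   46]
 [   0    0   -2    0    3  124  124  123  127  125    0    3    1   -1   -3   -2    1   -3    1  124  124  125  122    1    4    1   -1   36   45]
 [   1   -1    1    1    2  127  125  125  123  126    0    2   -1   -2   -1   -5    6   -2    1  123  127  124  125    3    2    3   -2   14   45]
 [   1    3   -3    2    0  118  126  127  126  127    1    5    2    0    3    4    2    0    3  125  129  125  126    0    0    0    0   -2   45]
 [  -2   -1    0   -2    1  127  124  127  124  124   -4   -3    4   -2    1    1 1192    1    4  127  128  130  128    4   -1    2   -2    0   46]
 [   0   -3   -4   -1   -2    0    3  122  121    2   -4   -2   -2   -2   -1    1    0    1    0    0  123  122   -3    1    1    2    2   -3   32]
 [  -5   -1   11   12   13   11    7  117  119   12   10   14   10   10    7   12   13   10   11   11  124  121   10    9   13    9   11   -4   12]
 [  -2   -5    9   15   16    9   13  117  119   14   10   10   
[... 3232 characters left out ...]
5   51   48   52   50   46   48   49   49   48   52   53   16   10   13   15   14   16   11    7   -5   -1]
 [  -4    9   21   18   20   16   18   17   22   18   19   16   21   21   17   16   18   18   20   16   16   19   20   18   20   17   19    0    0]
 [   2   11    8    9   13   14   15   10   11   14   14   14   14   10   13   15   10   12   13   11   14   13   14   13   12   11   11   -2   -2]
 [  -1    2    1   -2   -3    4    1   -1   -1    2    0   -1   -3    2   -1    0   -3    3   -3   -1   -1   -1    0    2    1    2   -2    2   -3]
 [   3   -2    0   -1   -4    3    5   -1   -1    0   -1    2    2   -1   -1   -3   -4   -2    3    2    1    1   -1    1   -3   -4   -1   -2    0]]
```

View pics/crop1.png

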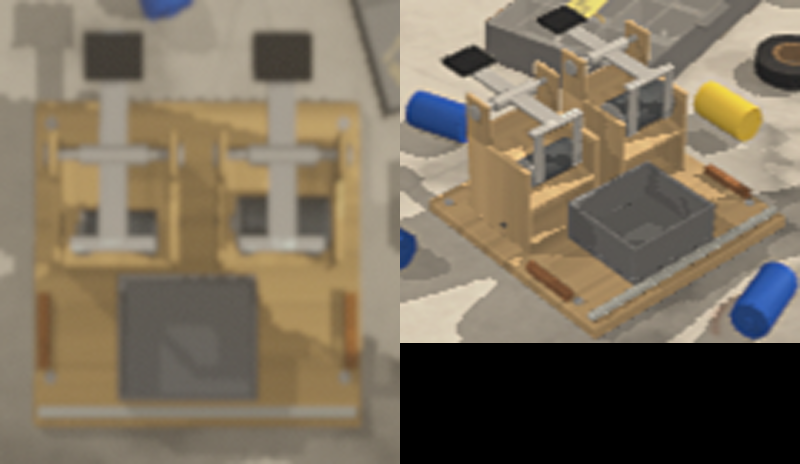

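The right-hand chute holds the fatter battery: it is wider and its top is at about 95 mm, against 87 mm on the left. I now measure the board, tray and pads.

Run:
```python
from h import *
P=np.load('pics/topP.npy'); Z=P[...,2]; np.set_printoptions(suppress=True,precision=1)
im=cv2.cvtColor(cv2.imread('pics/top1.png'),cv2.COLOR_BGR2HSV); c=cams.calibration('top')
dark=(im[...,2]<75)&(Z>105)&(Z<140)
pads=[]
for n,(a,b) in {'L':(260,295),'R':(312,345)}.items():
    m=dark.copy(); m[:, :a]=0; m[:, b:]=0; m[:160]=0; m[186:]=0
    v,u=np.nonzero(m); p=ray(c,(u.min()+u.max())/2,(v.min()+v.max())/2,125); pads.append(p); print(n,m.sum(),p,u.min(),u.max(),v.min(),v.max())
d=pads[0]-pads[1]; print('sep',np.hypot(*d[:2]),'yaw pads',np.arctan2(-d[0],d[1]))
# board from front edge & sides
m=((Z>6)&(Z<26)); m[:, :240]=0; m[:,365:]=0; m[:180]=0; m[296:]=0
m=cv2.morphologyEx(m.astype(np.uint8),cv2.MORPH_OPEN,np.ones((3,3)))
full=(((Z>6)).astype(np.uint8)); full[:,:240]=0; full[:,365:]=0; full[:190]=0; full[296:]=0
full=cv2.morphologyEx(full,cv2.MORPH_OPEN,np.ones((5,5)))
k=np.concatenate(cv2.findContours(m,cv2.RETR_EXTERNAL,cv2.CHAIN_APPROX_NONE)[0])
q=np.array([ray(c,u,v,12)[:2] for u,v in k[:,0]]).astype(np.float32)
print('board',cv2.minAreaRect(q))
t=((Z>36)&(Z<60)).astype(np.uint8); t[:,:270]=0; t[:,325:]=0; t[:238]=0; t[285:]=0
k=np.concatenate(cv2.findContours(t,cv2.RETR_EXTERNAL,cv2.CHAIN_APPROX_NONE)[0])
q=np.array([ray(c,u,v,48)[:2] for u,v in k[:,0]]).astype(np.float32)
print('tray',cv2.minAreaRect(q))
```

```text
L 211 [653.4 148.8 125. ] 267 283 166 178
R 205 [654.   49.6 125. ] 320 335 166 178
sep 99.20329876781823 yaw pads 0.006064059821545888
board ((538.919189453125, 98.63154602050781), (210.17840576171875, 211.6382293701172), 0.22260969877243042)
tray ((489.9210205078125, 104.79006958007812), (78.25181579589844, 84.46295166015625), 0.2728143334388733)
```

Request:
play_rows --targets '[[[0,0,0.137,0,0,0,0],[0,0,0.137,0,0,0,0],[0,0,0.136,0,0,0,0],[0,0,0,4,-4,0,0],[0,0,0,4,-4,0,0],[0,0,0,4,-4,0,0],[0,0,0,4,-4,0,0],[0,0,0,4,-4,0,0],[0,0,0,0,-5,0,0],[0,0,0,0,-5,0,0],[0,0,0,0,-5,0,0],[0,0,0,0,-5,0,0]]]' --newtons 20

```text
t: 1.6
eef_pos: [469.9, -215.1, 404.5]
orientation: [-3.141, 0.0, 0.005]
force: [0.8, 0.6, -0.1]
finger_gap: -0.4
grasp_force: 0.0
```

Request:
play_rows --targets '[[[0,0,0,0.2,-5,0,0],[0,0,0,0,-5,0,0],[0,0,0,0,-5,0,0],[0,0,0,0,-5,0,0],[0,0,0,0,-5,0,0],[0,0,0,0,-5,0,0],[0,0,0,0,-5,0,0],[0,0,0,0,-3.6,0,0],[0,0,0,0,0,0,0],[0,0,0,0,0,5,0],[0,0,0,0,0,5,0],[0,0,0,0,0,0,0]]]'

```text
t: 3.1
eef_pos: [469.2, 167.8, 302.2]
orientation: [3.138, 0.006, 0.004]
force: [-0.1, 0.4, 0.4]
finger_gap: -0.1
grasp_force: 0.0
```

Request:
play_rows --targets '[[[0,0,0,0,-0.4,0,0],[0,0,0,0,0,3,0],[0,0,0,0,0,3,0],[0,0,0,0,0,2,0],[0,0,0,0,0,2,0],[0,0,0,0,0,0,0],[0,0,0,0,0,0,0]]]'

```text
t: 3.98
eef_pos: [471.0, 173.5, 206.3]
orientation: [-3.141, -0.002, 0.005]
force: [-0.1, -0.0, -0.0]
finger_gap: 0.2
grasp_force: 0.0
```

Run:
```python
from h import *
im,d=grab('scene'); a=im[180:340,230:420]
cv2.imwrite('pics/crop2.png',cv2.cvtColor(cv2.resize(a,(710,598),interpolation=cv2.INTER_CUBIC),cv2.COLOR_RGB2BGR)); print(robot.get_obs()['eef_pos'])
```

```text
[470.91512948 173.45676851 206.25401747]
```

View pics/crop2.png

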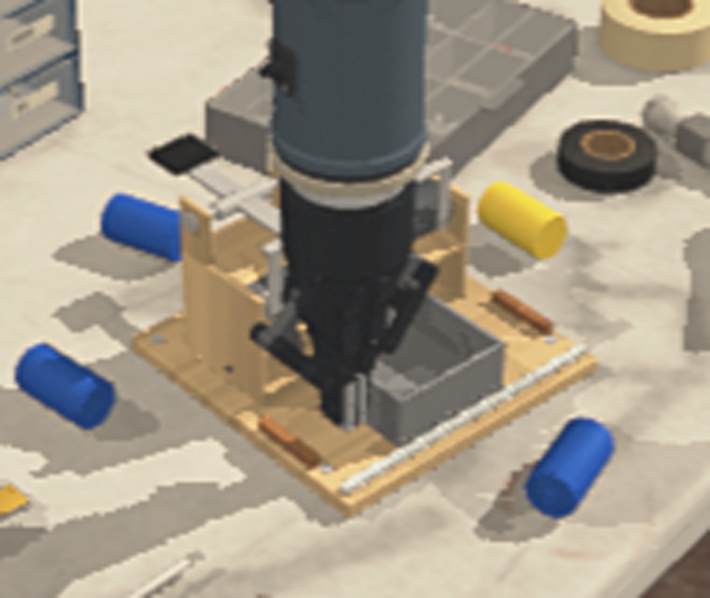

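The closed fingers stand on the board at about (345,405) in the crop, just left of the tray wall and clear of the stop. I push right.

Request:
play_rows --targets '[[[0,0,0,0,0,0.5,0],[0,0,0,0,0.5,0,0],[0,0,0,0,0.7,0,0],[0,0,0,0,0.7,0,0],[0,0,0,0,0.7,0,0],[0,0,0,0,0.7,0,0],[0,0,0,0,0.7,0,0],[0,0,0,0,0.7,0,0],[0,0,0,0,0.5,0,0],[0,0,0,0,0,0,0]]]'

```text
t: 5.28
eef_pos: [470.5, 120.6, 199.7]
orientation: [3.141, 0.0, 0.004]
force: [-0.1, 0.6, -0.1]
finger_gap: 0.1
grasp_force: 0.0
```

Request:
play_rows --targets '[[[0,0,0,0,0.4,0,0],[0,0,0,0,0.4,0,0],[0,0,0,0,0.3,0,0],[0,0,0,0,0.2,0,0]]]'

```text
t: 5.78
eef_pos: [470.6, 108.0, 199.7]
orientation: [-3.142, -0.0, 0.005]
force: [0.0, 1.8, -0.8]
finger_gap: -0.1
grasp_force: 0.8
```

Request:
play_rows --targets '[[[0,0,0,0,0.2,0,0],[0,0,0,0,0.2,0,0],[0,0,0,0,0,0,0]]]'

```text
t: 6.15
eef_pos: [470.5, 106.3, 199.8]
orientation: [-3.139, -0.001, 0.007]
force: [-1.3, 10.9, -1.3]
finger_gap: -0.1
grasp_force: 5.4
```

The tray is against the right stop, with the wrist force up to 11 N. I retract, look from the top camera and rise.

Request:
play_rows --targets '[[[0,0,0,0,-1.0,0,0],[0,0,0,0,-0.8,0,0],[0,0,0,0,0,-3,0],[0,0,0,0,0,-5,0],[0,0,0,0,0,-5,0],[0,0,0,0,0,-3,0],[0,0,0,-5,0,0,0],[0,0,0,-5,0,0,0],[0,0,0,0,0,0,0],[0,0,0,0,0,0,0]]]'

```text
t: 7.4
eef_pos: [370.9, 121.9, 360.0]
orientation: [-3.141, -0.001, 0.005]
force: [0.4, -0.5, 0.8]
finger_gap: -0.2
grasp_force: 0.0
```

Run:
```python
from h import *
print(robot.get_obs()['eef_pos'],robot.get_obs()['force'])
im,d=grab('top'); c=cams.calibration('top')
cv2.imwrite('pics/crop3.png',cv2.cvtColor(cv2.resize(im[155:300,240:365],(500,580),interpolation=cv2.INTER_CUBIC),cv2.COLOR_RGB2BGR))
v,u=np.mgrid[0:480,0:640]
P=np.stack([(u-c['cx'])/c['fx']*d,-(v-c['cy'])/c['fy']*d,-d,np.ones_like(d)],-1)@np.array(c['pose']).T
Z=P[...,2]; t=((Z>36)&(Z<60)).astype(np.uint8); t[:,:280]=0; t[:,355:]=0; t[:238]=0; t[285:]=0
k=np.concatenate(cv2.findContours(t,cv2.RETR_EXTERNAL,cv2.CHAIN_APPROX_NONE)[0])
q=np.array([ray(c,u,v,48)[:2] for u,v in k[:,0]]).astype(np.float32)
print('tray',cv2.minAreaRect(q))
```

```text
[370.90459393 121.89514252 360.04855977] [ 0.44683617 -0.51433169  0.83502417]
tray ((490.193115234375, 47.61076354980469), (78.29370880126953, 86.27384948730469), 0.24461866915225983)
```

View pics/crop3.png

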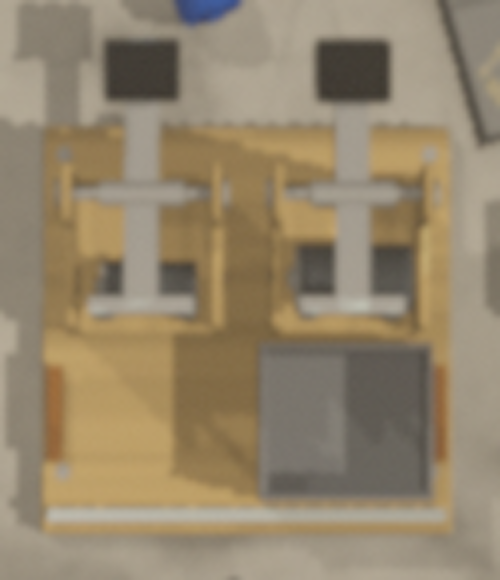

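The tray is at the right stop, squarely in front of the big chute; its centre is at y = 47.6 and it fills columns 262–432 of the crop. I now go above the right pad.

Request:
play_rows --targets '[[[0,0,0,4,1,0,0],[0,0,0,5,1.5,0,0],[0,0,0,5,1.5,0,0],[0,0,0,5,1.5,0,0],[0,0,0,5,1.5,0,0],[0,0,0,4.7,0.3,0,0],[0,0,0,0,0,0,0],[0,0,0,0,0,2,0],[0,0,0,0,0,2,0],[0,0,0,0,0,0,0],[0,0,0,0,0,0,0]]]'

```text
t: 8.82
eef_pos: [658.0, 50.1, 320.3]
orientation: [-3.142, -0.0, 0.005]
force: [-0.0, -1.0, -0.2]
finger_gap: 0.3
grasp_force: 0.0
```

Request:
play_rows --targets '[[[0,0,0,0,0,1,0],[0,0,0,0,0,1,0],[0,0,0,0,0,0.6,0],[0,0,0,0,0,0.6,0],[0,0,0,0,0,0.5,0],[0,0,0,0,0,0.5,0],[0,0,0,0,0,0.3,0],[0,0,0,0,0,0,0],[0,0,0,0,0,0,0]]]'

```text
t: 9.95
eef_pos: [657.9, 50.1, 274.9]
orientation: [-3.142, -0.0, 0.005]
force: [-1.1, 1.2, 5.3]
finger_gap: 0.0
grasp_force: 2.1
```

Request:
play_rows --targets '[[[0,0,0,0,0,0.2,0],[0,0,0,0,0,0,0],[0,0,0,0,0,0,0],[0,0,0,0,0,0,0],[0,0,0,0,0,0,0],[0,0,0,0,0,0,0],[0,0,0,0,0,0,0]]]'

```text
t: 10.82
eef_pos: [658.0, 50.1, 273.1]
orientation: [-3.141, -0.001, 0.005]
force: [-0.9, 0.2, 5.1]
finger_gap: 0.1
grasp_force: 2.2
```

Run:
```python
from h import *
im,d=grab('scene'); a=im[180:340,230:420]
cv2.imwrite('pics/crop4.png',cv2.cvtColor(cv2.resize(a,(710,598),interpolation=cv2.INTER_CUBIC),cv2.COLOR_RGB2BGR)); print(robot.get_obs()['eef_pos'],robot.get_obs()['force'])
```

```text
[657.98833027  50.08043595 273.07216177] [-0.93509942 -0.34795087  5.90077191]
```

View pics/crop4.png

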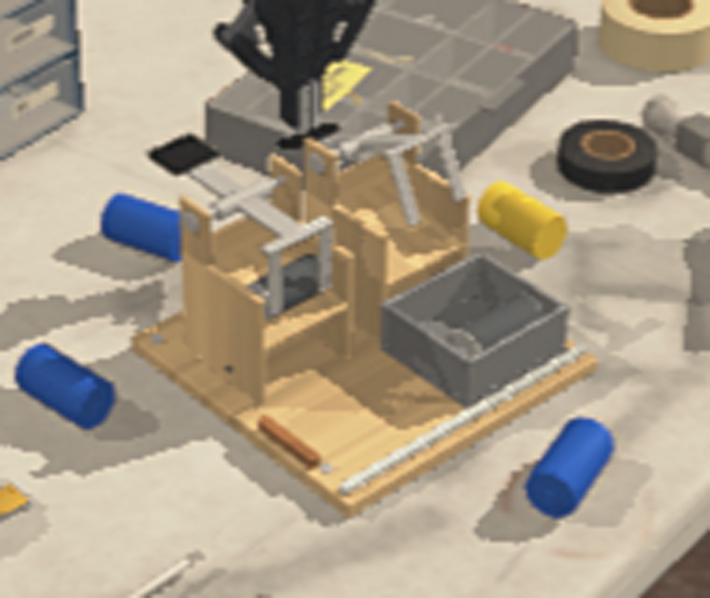

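The right gate is up, its chute is empty, and the battery lies in the tray at about (490,320). I raise the arm gently so the lever comes back.

Request:
play_rows --targets '[[[0,0,0,0,0,-0.8,0],[0,0,0,0,0,-0.8,0],[0,0,0,0,0,-0.8,0],[0,0,0,0,0,-1,0],[0,0,0,0,0,-3,0],[0,0,0,0,0,-4,0],[0,0,0,0,0,-3,0],[0,0,0,0,0,0,0],[0,0,0,0,0,0,0],[0,0,0,0,0,0,0]]]'

```text
t: 12.12
eef_pos: [657.5, 50.1, 405.4]
orientation: [3.141, 0.003, 0.005]
force: [0.2, 0.7, -0.4]
finger_gap: 0.0
grasp_force: 0.0
```

Run:
```python
from h import *
im,d=grab('scene'); a=im[180:340,230:420]
cv2.imwrite('pics/crop5.png',cv2.cvtColor(cv2.resize(a,(710,598),interpolation=cv2.INTER_CUBIC),cv2.COLOR_RGB2BGR)); print(robot.get_obs()['eef_pos'],robot.get_obs()['force'])
```

```text
[657.56983734  50.10995157 405.50859154] [ 0.75214883 -0.43897902  0.08154054]
```

View pics/crop5.png

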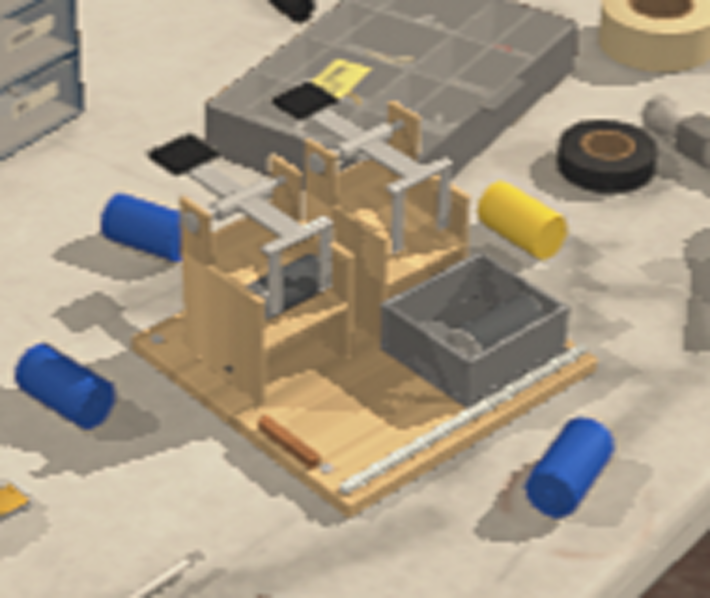

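The right lever is back level at (310,100) with its gate shut. The battery rests in the tray, the left unit is unchanged and the arm is clear.

```bash
python3 -c "
from cell import ticket
print(ticket.hand_in())"
```

```text
the job is handed in; nothing more can be done
None
```

The job is handed in at about 12 s of the 42 s allowed: the big battery lies in the tray, which is against its right stop, the gate is shut again, and the other lever and the loose items look undisturbed.

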